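# Seat the bearing cap on an ink roller's journal

## Robot

A 6-joint arm with a two-finger parallel gripper is mounted at the origin on the work surface. World frame = base frame: x ahead of the robot, y to its left, z up, the work surface at z = 0. Lengths are in mm, angles in rad, forces in N, time in s.
With the tool pointing down it reaches from about 350 to 975 mm from the base axis. Payload 4.9 kg.
Tool frame: the origin (TCP) lies midway between the tips of the shut fingers; the grasp point (between the pads) lies 19 mm behind it (arm.grip_point_offset is the distance from the TCP to the grasp point, in mm); z points along the fingers, y is the direction in which the jaws open and shut (so a half turn about z gives the same grasp; the last joint's range is limited). The gripper opens to 85 mm and grips with 20 to 120 N. Pads are 22 mm wide; open, the fingers measure 114 mm over their backs; the gripper's body (76 mm by 85 mm) begins 54 mm behind the grasp point. The pads swing forward as they close: fully open they stand 13 mm farther back than shut.
Start: joints at [1.054, 0.053, 1.613, -0, 1.476, -0.119], TCP at [242.108, 576.182, 231.304] pointing down, gripper open.
Joint ranges: [-3.01, 3.01], [-1.01, 2.22], [0.06, 2.58], [-1.02, 4.17], [0.09, 2.62], [-3.14, 3.14]. Speed limits (rad/s): [2.57, 2.57, 3.14, 3.14, 3.14, 3.14].

## Interface

Orientations are given as a 3x3 rotation matrix whose columns are the frame's x, y, z axes.
In Python, from rig import arm gives the robot as it stands. The module is installed in compiled form; this text tells all that it offers.
- The arm moves only by the shell command python3 -m crank 'ROWS' [OPENING] [FORCE]. ROWS is JSON, a list of rows, each a list of 2 entries, a list of its own where there are three numbers: the shift along the tool's x, y, z in mm, then the turn about the tool's z in rad. In form: [[[dx, dy, dz], roll], ...]. A call has 1 to 12 rows; each row shifts and turns the commanded pose from where the row before left it, along the tool's axes as they then stand; what a row does not reach is not made up. A row lasts 1/10 s, in which the tool goes at most 50 mm and 8.59 degrees, less where a joint would pass 70% of its speed; a pose out of reach is approached as far as the arm can. A call is refused whole if a number of a shift passes 50 or a number of a turn 0.15, either way. A call with a gripper value outside its range is refused whole. OPENING is the finger opening in mm, from 0 to 85.4, set as the call begins (- or left out, the last holds). The fingers move at their own pace and stop on an object; FORCE is the grip in N (left out, the last holds). Time passes only in rows, so rows that do not move let the fingers close. It gives the time, the measured TCP pose, the force and the opening at its end, in the units of the state.
- arm.get_state(): the state, without advancing time (a new reading comes with each control period).
- arm.grab_frame(name): name is "scene" or "top" or "wrist"; returns (picture, depth): 420x560x3 uint8, blue, green, red; 420x560 float32, mm along the optical axis (not along the pixel's ray), 0 where there is no reading.
- arm.get_calibration(name): a dict with "K" (3x3 intrinsics, pixels), "k1" (the pictures are not rectified: a ray, as slopes to the right and down, at radius r is drawn at 1 + k1 r^2 times it, then the intrinsics apply), "cam_to_world" (4x4, takes a point from camera to world coordinates); the wrist camera has in their place "T_tool_cam" (4x4, takes a point from camera to tool coordinates, whose origin is the TCP and whose axes are the flange's). Camera axes: x right, y up, looking along -z (the intrinsics and any distortion apply to the point x, -y, -z); pixel columns grow to the right and rows downward; lengths in mm; the calibration is good to about 2 mm. A picture is of the moment at which its call begins: read the wrist's pose just before it. get_calibration takes no time and is no camera call.
- arm.sign_off(): hands the job in, once; it reports no verdict.
The state is a dict: "clock": time; "qpos": joint angles; "joint_vel": joint speeds; "joint_efforts": joint torques, N m; "tcp_pos": TCP position; "orientation": TCP orientation; "wrist_force": force on the tool from outside, world axes, zero at the start; "torque": the same for the moment, N m; "gripper_width": finger opening in mm.
Only numpy, scipy, OpenCV 4.12 (cv2) and the standard library are available. Lean on these libraries where they do the work, as an engineer would, in place of code of your own. Each camera call takes 0.05 s, during which the arm holds its last target.

## Task

Pick up the knurled bearing cap and set it over the journal of the ink roller that stands upright in the wooden block, then turn it until its hidden keyways drop over the journal's pins. Push it fully home against the spring until it is flush on the roller's end face, and finish while still holding it there, so that I can put in the locking screw. Leave the printing blocks, the ink tin and the ink knife where they are.

Things in the scene. Friction and masses are not known exactly. Their poses are not given: they have to be found in the camera images.
- cap_center (a point): The bearing cap: a loose, plain metal cylinder with knurled side and closed flat top, 50 mm in diameter (52 mm over the knurl), 40 mm high, about 0.15 kg, standing on its open end on the press bed. The point is at its centre, half-way up; z is up along its axis.
- cap_rim (a point): Centre of the cap's lower rim, 20 mm below cap_center. From here a blind bore, 30 mm in diameter, goes 34 mm up, with three equal keyways 120 degrees apart, hidden from outside. How they lie to the x axis is not told: find them by turning, either way, at most 120 degrees. The cap can drop when they are within about 6 degrees of the pins.
- roller_seat (a point): Centre of the flat steel end face (seat, 58 mm wide, 110 mm above the bed) of a black ink roller, 56 mm in diameter, fixed upright in a 110 mm square, 34 mm high wooden block; z up. The journal, a steel post 27 mm in diameter and 29 mm high with tapered top, rises from it. Home, the cap's rim lies on this face, cap_center 20 mm above it.
- journal_pins (a point): On the journal's axis, at the top of its three pins, 16 mm above roller_seat. The pins, 5 mm wide and 6 mm high, stick out to a radius of 18.5 mm along the x axis and at 120 and 240 degrees from it. The rim of a cap that is not aligned rests on them. Aligned, a free cap drops 6 mm, until its ceiling meets the plunger, 10 mm short of home.
- plunger (a joint): The brass spring plunger, 12 mm in diameter, that stands 15 mm out of the journal's top (44 mm above the face) and pushes the cap up. Joint value in m: 0 fully out, about 0.010 when the cap is home. The spring pushes with 4 N when out and 8 N with the cap home.
- block_a_center (a point): Bystander: a wooden printing block with a metal face, 50 x 40 mm, 24 mm high, lying on the bed; the point is at its centre.
- block_b_center (a point): Bystander: a wooden printing block with a round metal face, 42 x 42 mm, 24 mm high, lying on the bed; the point is at its centre.
- tin_center (a point): Bystander: a closed metal ink tin, 66 mm in diameter and 60 mm high, standing on the bed; the point is at its centre.
- knife_grip (a point): Bystander: an ink knife (spatula with a wide flat blade, 200 mm long) lying on the bed; the point is on its handle, x towards the blade.
Mind the look-alikes: they are no part of the job. Leave any blue or red look-alike of the part that bears roller_seat alone.

How it is judged:
By the outcome, as a careful person would: the job done as asked, in the order asked, and still so for the second after the job is handed in, while the arm keeps its last pose, push and grip.
It also fails if it takes over 58 s, if anything falls off the work surface, if the arm or the gripper's body presses on something with over 40 N, if the wrist force passes 120 N, or if a joint passes its speed limit or range.

## Working session

There is one attempt and no reset: what is moved stays moved. The work goes in short steps, Python scripts to look and compute and a shell command to move; the robot and the scene stay as the last step left them, time stands still between calls to the robot, and variables do not carry over. Pictures are saved under pics/ and viewed, and the job is handed in when it is done.

```bash
mkdir -p pics; cat > h.py <<'E'
import numpy as np, cv2
from rig import arm
def snap(n,f):
    s=arm.get_state(); p,d=arm.grab_frame(n); cv2.imwrite(f'pics/{f}.png',p); np.savez(f'pics/{f}.npz',p=p,d=d,R=s['orientation'],t=s['tcp_pos']); return p,d,s
def world(n,f):
    z=np.load(f'pics/{f}.npz'); d=z['d']; c=arm.get_calibration(n); K=np.array(c['K'])
    k1=c['k1']; h,w=d.shape
    u,v=np.meshgrid(np.arange(w),np.arange(h))
    pts=np.stack([u,v],-1).reshape(-1,1,2).astype(np.float64)
    q=cv2.undistortPoints(pts,K,np.array([k1,0,0,0,0.])).reshape(h,w,2)
    P=np.stack([q[...,0]*d,-q[...,1]*d,-d,np.ones_like(d)],-1)
    if 'cam_to_world' in c: T=np.array(c['cam_to_world'])
    else:
        T=np.eye(4);T[:3,:3]=z['R'];T[:3,3]=z['t'];T=T@np.array(c['T_tool_cam'])
    W=(P@T.T)[...,:3]; W[d==0]=np.nan
    return z['p'],W
E
python3 - <<'E'
from h import *
print(arm.get_state())
for n in('scene','top'):
    snap(n,n+'0'); print(n,arm.get_calibration(n))
print(arm.get_calibration('wrist'))
E
```

```text
{'clock': 0.0, 'qpos': array([ 1.05398869e+00,  5.33386033e-02,  1.61426275e+00,  3.40477594e-06,
        1.47599205e+00, -1.18988144e-01]), 'joint_vel': array([ 0.00151725,  0.00085378,  0.00067888, -0.00157785, -0.00218039,
       -0.00064231]), 'joint_efforts': array([ 9.50675349e-04, -3.93673217e+01, -3.70182931e+01,  3.17099409e-05,
        6.85466628e-03,  1.76668101e-05]), 'tcp_pos': array([241.82042888, 575.66425901, 230.09299488]), 'orientation': array([[-9.21907688e-01,  3.87408353e-01, -9.91533256e-04],
       [ 3.87409547e-01,  9.21906081e-01, -1.73778173e-03],
       [ 2.40869379e-04, -1.98620379e-03, -9.99997998e-01]]), 'wrist_force': array([-0.01973964,  0.09963964, -0.3705627 ]), 'torque': array([0.00237305, 0.00936222, 0.04003991]), 'gripper_width': 85.07133800753594}
scene {'K': array([[537.16750578,   0.        , 274.71889109],
       [  0.        , 537.16750578, 203.68639838],
       [  0.        ,   0.        ,   1.        ]]), 'k1': -0.09286581023938209, 'cam_to_world': array([[-7.42121116e-01, -5.19169265e-01,  4.23933395e-01,
         1.13560939e+03],
       [
[... 644 characters left out ...]
151e-03,  8.67878199e-02,  9.96224984e-01,
         1.36582886e+03],
       [ 0.00000000e+00,  0.00000000e+00,  0.00000000e+00,
         1.00000000e+00]])}
{'K': array([[332.7220595 ,   0.        , 280.85063305],
       [  0.        , 332.7220595 , 211.99714075],
       [  0.        ,   0.        ,   1.        ]]), 'k1': -0.07270834409632435, 'T_tool_cam': array([[-1.27661436e-04,  9.50126976e-01,  3.11863291e-01,
         8.04193428e+01],
       [ 9.99999466e-01,  4.41157702e-04, -9.34686685e-04,
         5.08024336e-01],
       [-1.02565193e-03,  3.11863005e-01, -9.50126525e-01,
        -1.43884018e+02],
       [ 0.00000000e+00,  0.00000000e+00,  0.00000000e+00,
         1.00000000e+00]])}
```

View pics/scene0.png

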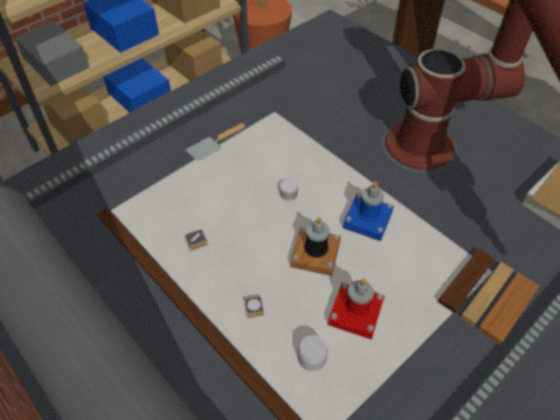

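View pics/top0.png

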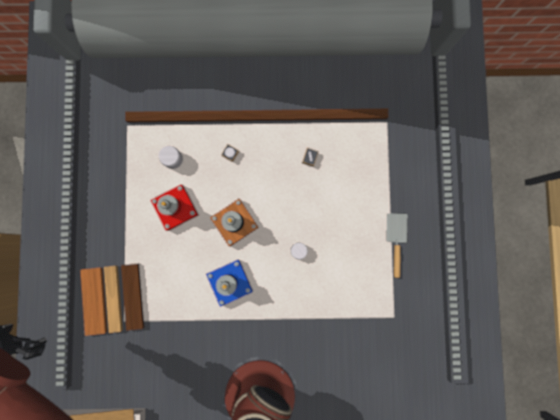

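The top view shows the cap at about (300,251), the black roller in its wooden block at (233,222), the red look-alike at (170,205), the blue one at (228,285), and the tin at (171,157). Next I measure them from the depth.

```bash
python3 - <<'E'
from h import *
def circ(xy):
    c,r=cv2.minEnclosingCircle(xy.astype(np.float32)); return np.round(c,1),round(r,1)
for n,boxes in (('top',dict(cap=(300,251,18),rol=(233,222,28),red=(172,207,28),blue=(228,285,28),tin=(171,157,18))),('scene',dict(cap=(289,189,16),rol=(317,240,32)))):
    p,W=world(n,n+'0')
    for k,(u,v,r) in boxes.items():
        w=W[v-r:v+r,u-r:u+r].reshape(-1,3); w=w[~np.isnan(w[:,0])]
        h=np.histogram(w[:,2],bins=np.arange(-10,175,5))
        print(n,k,[(int(b),int(c)) for c,b in zip(*h) if c>8])
        for lo,hi in ((35,46),(20,42),(104,116),(132,148),(148,160),(55,65)):
            s=w[(w[:,2]>lo)&(w[:,2]<hi)]
            if len(s)>10: print('   ',lo,hi,len(s),s.mean(0).round(1),circ(s[:,:2]))
p,W=world('top','top0')
for k,(u,v) in dict(a=(311,157),b=(230,153),kn=(397,260)).items(): print(k,W[v,u].round(1))
E
```

```text
top cap [(-10, 11), (-5, 288), (0, 634), (5, 135), (30, 13), (35, 60), (40, 137), (45, 11)]
    35 46 205 [ 439.9 -122.8   41.3] (array([ 440. , -122.7]), 25.5)
    20 42 131 [ 439.4 -122.3   39.1] (array([ 439.8, -123.2]), 25.8)
top rol [(-10, 15), (-5, 488), (0, 1124), (5, 235), (25, 29), (30, 385), (35, 418), (40, 87), (105, 69), (110, 141), (115, 16), (125, 10), (135, 30), (140, 19)]
    35 46 508 [528.1  74.5  38. ] (array([531.7,  76.7]), 74.3)
    20 42 886 [529.3  74.   35.2] (array([531.7,  75.9]), 74.9)
    104 116 220 [530.1  75.1 111.1] (array([530.9,  76. ]), 28.9)
    132 148 54 [530.3  75.  139.1] (array([531.3,  76.1]), 13.4)
    148 160 15 [530.7  76.1 154.5] (array([530.6,  76. ]), 5.6)
top red [(-5, 451), (0, 1099), (5, 257), (10, 19), (15, 12), (20, 15), (25, 29), (30, 295), (35, 434), (40, 107), (45, 16), (55, 10), (70, 9), (105, 50), (110, 152), (115, 20), (125, 9), (130, 10), (135, 19), (140, 22)]
    35 46 546 [577.1 257.   38.2] (array([581.3, 263.4]), 73.7)
    20 42 834 [577.1 255.1  35.5] (array([579.9, 263.3]), 75.5)
    104 116 215 [579.6 260.8 111.4] (a
[... 1417 characters left out ...]
 330), (40, 79), (45, 25), (50, 27), (55, 27), (60, 21), (65, 28), (70, 23), (75, 24), (80, 26), (85, 27), (90, 29), (95, 26), (100, 18), (105, 133), (110, 109), (115, 13), (120, 17), (125, 20), (130, 20), (135, 36), (140, 16), (150, 12)]
    35 46 414 [538.   82.5  38. ] (array([498.1,  58.4]), 105.1)
    20 42 1182 [538.3  84.5  33.3] (array([493.7,  51.4]), 113.9)
    104 116 249 [539.2  80.3 109.7] (array([533.9,  74.9]), 29.7)
    132 148 63 [536.7  77.4 138. ] (array([534.4,  75.7]), 13.5)
    148 160 20 [534.   75.3 153.4] (array([533. ,  75.2]), 7.6)
    55 65 48 [550.4  88.4  59.6] (array([538. ,  80.3]), 27.0)
a [ 732.  -169.5   28.3]
b [749.6  86.6  22.8]
kn [ 405.4 -429.2   25.3]
```

```bash
python3 -m crank '[[[-30,-37,2],0],[[-30,-38,2],0],[[-30,-38,2],0],[[-30,-38,2],0],[[-30,-38,2],0],[[-30,-38,2],0],[[-30,-38,2],0],[[-30,-38,2],0],[[-30,-38,2],0],[[-30,-38,2],0],[[-30,-38,2],0],[[-30,-38,2],0]]' 85 60
python3 -m crank '[[[-30,-38,2],0],[[-30,-38,2],0],[[-30,-38,2],0],[[0,0,0],0],[[0,0,0],0]]'
python3 - <<'E'
from h import *
p,d,s=snap('wrist','w1'); print(s['tcp_pos'],s['qpos'],s['orientation'],arm.grip_point_offset)
E
```

```text
clock: 1.3
tcp_pos: [397.6, 15.3, 207.0]
orientation: [[-0.922, 0.388, 0.001], [0.388, 0.922, 0.0], [-0.001, 0.0, -1.0]]
wrist_force: [0.4, 0.0, -0.2]
gripper_width: 85.2
clock: 1.8
tcp_pos: [436.1, -123.4, 200.6]
orientation: [[-0.921, 0.39, -0.002], [0.39, 0.921, 0.001], [0.002, 0.0, -1.0]]
wrist_force: [0.3, -0.4, 0.6]
gripper_width: 84.9
[ 436.12605109 -123.41058574  200.57063776] [-4.40420794e-01 -3.57746378e-01  2.03059168e+00  3.43458602e-04
  1.47070753e+00 -1.61100980e+00] [[-9.20965154e-01  3.89641550e-01 -1.62743100e-03]
 [ 3.89640095e-01  9.20966496e-01  1.14479102e-03]
 [ 1.94486757e-03  4.20200266e-04 -9.99998020e-01]] 18.700000000000003
```

View pics/w1.png

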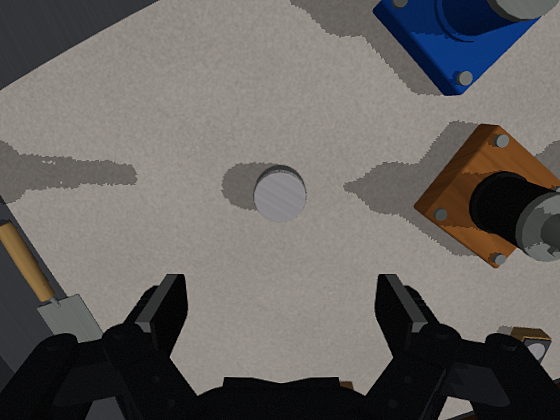

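```bash
python3 - <<'E'
from h import *
p,W=world('wrist','w1')
z=np.load('pics/w1.npz')
w=W[150:235,240:320].reshape(-1,3); 
s=w[(w[:,2]>34)&(w[:,2]<48)]; print(len(s),s.mean(0),s.min(0),s.max(0),cv2.minEnclosingCircle(s[:,:2].astype(np.float32)))
c=s.mean(0); print('tool',z['R'].T@(c-z['t']))
g=W[100:140,150:200].reshape(-1,3); print('bed',np.nanmean(g,0))
w=W[150:280,400:560].reshape(-1,3)
for lo,hi in((104,116),(30,40)):
  s=w[(w[:,2]>lo)&(w[:,2]<hi)]; print(len(s),s.mean(0))
E
```

```text
2130 [ 438.38477596 -125.08085246   41.00985196] [ 414.49112723 -151.41351847   34.03221554] [ 464.32305232 -100.18603207   43.81887351] ((440.2039489746094, -125.7450942993164), 25.966529846191406)
tool [ -3.04133438  -0.72521411 159.55488192]
bed [ 333.82679363 -195.36892183    1.60352692]
1957 [523.24976807  60.69363782 110.870838  ]
5646 [521.44805647  60.24756308  35.48196504]
```

```bash
python3 -m crank '[[[-4,0.5,35],0],[[0,0,40],0],[[0,0,40],0],[[0,0,40],0],[[0,0,25],0],[[0,0,14],0],[[0,0,0],0],[[0,0,0],0]]'
python3 - <<'E'
from h import *
p,d,s=snap('wrist','w2'); print(s['tcp_pos'],s['qpos'])
E
```

```text
clock: 2.65
tcp_pos: [440.6, -122.8, 7.8]
orientation: [[-0.923, 0.386, 0.0], [0.386, 0.923, -0.0], [-0.0, 0.0, -1.0]]
wrist_force: [0.1, -0.6, -0.4]
gripper_width: 85.0
[ 440.63947172 -122.81536615    7.79419355] [-4.34809709e-01 -9.13429577e-02  2.15997892e+00  1.08296093e-04
  1.07260439e+00 -1.60978025e+00]
```

View pics/w2.png

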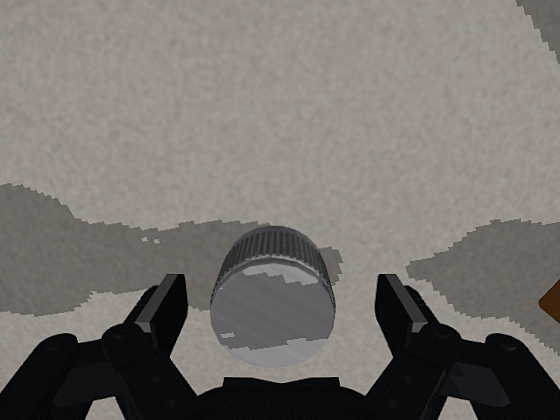

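```bash
python3 - <<'E'
from h import *
p,W=world('wrist','w2'); z=np.load('pics/w2.npz')
w=W[235:375,200:345].reshape(-1,3); s=w[(w[:,2]>36)&(w[:,2]<46)]
t=(s-z['t'])@z['R']; print(t.mean(0),t.min(0),t.max(0),cv2.minEnclosingCircle(t[:,:2].astype(np.float32)))
E
```

```text
[  2.50540107  -2.81811349 -33.39918328] [-25.08952865 -27.61996157 -35.71930749] [ 25.75598391  21.88890844 -28.22257371] ((0.2976764440536499, -3.1013500690460205), 25.89720916748047)
```

```bash
python3 -m crank '[[[0.5,-3,1.5],0],[[0,0,0],0]]'
python3 -m crank '[[[0,0,0],0],[[0,0,0],0],[[0,0,0],0],[[0,0,0],0],[[0,0,0],0],[[0,0,0],0],[[0,0,0],0],[[0,0,0],0]]' 40 80
python3 - <<'E'
from h import *
p,d,s=snap('wrist','w3'); print(s['tcp_pos'],s['wrist_force'],s['gripper_width'])
E
```

```text
clock: 2.9
tcp_pos: [439.4, -126.8, 6.8]
orientation: [[-0.922, 0.387, 0.002], [0.387, 0.922, -0.001], [-0.002, -0.0, -1.0]]
wrist_force: [0.2, 0.3, 0.2]
gripper_width: 85.3
clock: 3.7
tcp_pos: [439.5, -126.7, 6.5]
orientation: [[-0.922, 0.387, 0.001], [0.387, 0.922, -0.001], [-0.001, -0.0, -1.0]]
wrist_force: [-0.8, 0.9, 5.0]
gripper_width: 48.4
[ 439.50925212 -126.74211459    6.52850956] [-0.82348079  0.90248536  4.98465655] 48.43394134543922
```

View pics/w3.png

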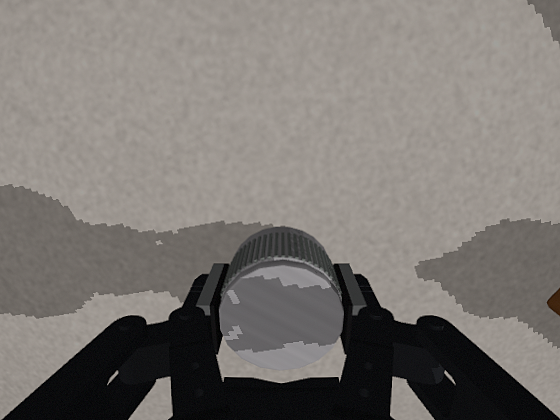

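```bash
python3 -m crank '[[[0,0,-10],0],[[0,0,-30],0],[[0,0,-40],0],[[0,0,-40],0],[[0,0,-40],0],[[0,0,-35],0],[[-14,35,0],0],[[-14,37,0],0],[[-15,38,0],0],[[-15,38,0],0],[[-14,37,0],0],[[-14,37,0],0]]'
python3 -m crank '[[[0,0,0],0],[[0,0,0],0],[[0,0,0],0]]'
python3 - <<'E'
from h import *
p,d,s=snap('wrist','w4'); print(s['tcp_pos'],s['wrist_force'],s['torque'],s['gripper_width'],s['qpos'])
E
```

```text
clock: 4.95
tcp_pos: [604.1, 46.4, 199.8]
orientation: [[-0.922, 0.387, -0.002], [0.387, 0.922, -0.0], [0.002, -0.001, -1.0]]
wrist_force: [-0.6, -0.4, -0.8]
gripper_width: 48.3
clock: 5.25
tcp_pos: [603.2, 44.6, 200.1]
orientation: [[-0.922, 0.388, -0.002], [0.388, 0.922, -0.0], [0.002, -0.001, -1.0]]
wrist_force: [-0.1, -1.0, -1.6]
gripper_width: 48.5
[603.15163375  44.56194608 200.10860555] [-0.13323516 -1.02721894 -1.61029433] [-0.03203737  0.00443814 -0.0172234 ] 48.46519175702763 [-4.90949805e-02  2.72820827e-02  1.69158782e+00 -3.32437116e-04
  1.42451406e+00 -1.22165402e+00]
```

View pics/w4.png

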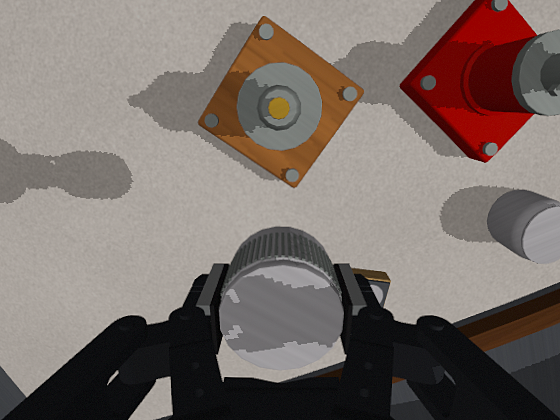

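The cap is held at (282,315). The black roller is in full view with its plunger at (279,107). I now compute the offset between the two in the tool frame.

```bash
python3 - <<'E'
from h import *
p,W=world('wrist','w4'); z=np.load('pics/w4.npz'); T=(W-z['t'])@z['R']
def rep(n,u0,u1,v0,v1,lo,hi):
    w=W[v0:v1,u0:u1].reshape(-1,3); t=T[v0:v1,u0:u1].reshape(-1,3); m=(w[:,2]>lo)&(w[:,2]<hi); t=t[m]
    print(n,m.sum(),'mean',t.mean(0).round(2),'mid',((t.min(0)+t.max(0))/2).round(2),cv2.minEnclosingCircle(t[:,:2].astype(np.float32)), w[m].mean(0).round(1))
rep('seat',225,335,55,160,104,116)
rep('journal',250,310,80,135,134,144)
rep('plunger',260,300,90,125,150,160)
rep('cap',200,365,230,375,228,242)
E
```

```text
seat 4118 mean [78.96 -0.39 88.95] mid [78.   -0.43 88.98] ((77.86280822753906, -0.3178853392601013), 29.068775177001953) [530.1  74.8 111.3]
journal 1174 mean [78.26 -0.39 61.17] mid [77.95 -0.67 62.03] ((77.97735595703125, -0.5954912304878235), 13.394054412841797) [530.8  74.5 139.1]
plunger 371 mean [78.27 -0.75 44.97] mid [78.34 -0.62 45.08] ((78.31040954589844, -0.8662998080253601), 6.031027793884277) [530.6  74.2 155.3]
cap 12989 mean [  3.54   0.7  -34.64] mid [ -0.33   1.98 -34.88] ((5.809305191040039, 1.7381081581115723), 32.39254379272461) [600.2  46.6 234.8]
```

```bash
python3 - <<'E'
from h import *
for f in('w3','w4'):
    p,W=world('wrist',f); z=np.load(f'pics/{f}.npz'); T=(W-z['t'])@z['R']
    t=T[235:375,218:348]; m=(np.abs(t[...,2]+34)<4)
    m=cv2.morphologyEx(m.astype(np.uint8),cv2.MORPH_OPEN,np.ones((5,5)))
    cs,_=cv2.findContours(m,cv2.RETR_EXTERNAL,cv2.CHAIN_APPROX_NONE); c=max(cs,key=cv2.contourArea)[:,0]
    q=t[c[:,1],c[:,0]]
    q=q[np.abs(q[:,1]-0)<18][:,:2]
    A=np.c_[2*q,np.ones(len(q))]; s=np.linalg.lstsq(A,(q**2).sum(1),rcond=None)[0]; r=np.sqrt(s[2]+s[0]**2+s[1]**2)
    print(f,s[:2],r,q.min(0),q.max(0),np.std(np.hypot(*(q-s[:2]).T)-r), np.median(t[m>0][:,2]))
E
```

```text
w3 [0.00866174 0.62418893] 24.401821786826925 [-24.84685818 -17.84014   ] [25.01306026 17.82422021] 0.46754766366241673 -34.79306417128028
w4 [0.0087658  0.80593857] 24.405807672830328 [-25.1717801  -17.97368204] [24.95471636 17.85365665] 0.43540393899811514 -34.74425010785713
```

```bash
python3 -m crank '[[[39,-0.5,0],0],[[39,-0.5,0],0],[[0,0,10],0],[[0,0,20],0],[[0,0,20],0],[[0,0,0],0],[[0,0,0],0]]'
python3 - <<'E'
from h import *
p,d,s=snap('wrist','w5'); print(s['tcp_pos'],s['wrist_force'],s['qpos'])
snap('scene','s5')
t=np.array([603.15,44.56,200.1]); R=np.load('pics/w4.npz')['R']; print('want',t+R@np.array([78,-1,50]))
E
```

```text
clock: 6.0
tcp_pos: [531.5, 73.6, 150.8]
orientation: [[-0.922, 0.388, -0.001], [0.388, 0.922, -0.0], [0.001, -0.0, -1.0]]
wrist_force: [0.8, 0.4, -1.3]
gripper_width: 48.3
[531.52142875  73.62547845 150.78175111] [ 0.80440154  0.43745843 -1.28274708] [-1.03311752e-03 -9.49367790e-02  1.89568906e+00 -9.34557692e-05
  1.34143633e+00 -1.17296017e+00]
want [530.77443626  73.87066112 150.2235234 ]
```

View pics/w5.png

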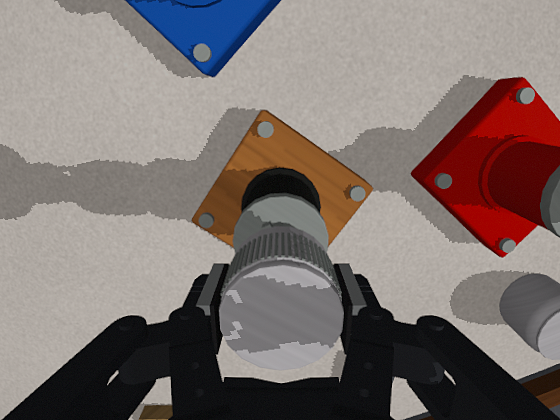

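View pics/s5.png

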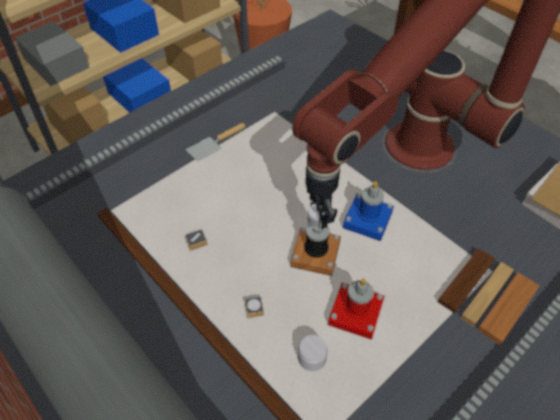

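The cap is over the black roller's journal and looks concentric in the wrist picture (about (281,310) above the seat). I descend gently, watching the force.

```bash
python3 -m crank '[[[0,0,4],0],[[0,0,4],0],[[0,0,4],0],[[0,0,0],0]]'
python3 -m crank '[[[0,0,3],0],[[0,0,2],0],[[0,0,0],0]]'
python3 -m crank '[[[0,0,2],0],[[0,0,0],0]]'
```

```text
clock: 6.5
tcp_pos: [531.3, 74.3, 137.9]
orientation: [[-0.922, 0.387, -0.002], [0.387, 0.922, 0.0], [0.001, -0.001, -1.0]]
wrist_force: [-0.3, -0.6, -2.1]
gripper_width: 48.6
clock: 6.8
tcp_pos: [531.6, 74.3, 133.3]
orientation: [[-0.922, 0.387, -0.001], [0.387, 0.922, 0.0], [0.001, -0.0, -1.0]]
wrist_force: [-0.2, -0.8, -1.3]
gripper_width: 48.6
clock: 7.0
tcp_pos: [531.7, 74.1, 131.8]
orientation: [[-0.922, 0.387, -0.0], [0.387, 0.922, -0.0], [0.0, -0.0, -1.0]]
wrist_force: [-0.6, -0.3, -0.7]
gripper_width: 48.4
```

```bash
python3 -m crank '[[[0,0,1],0],[[0,0,0],0]]'
python3 -m crank '[[[0,0,1],0],[[0,0,0],0]]'
```

```text
clock: 7.2
tcp_pos: [531.6, 74.1, 130.8]
orientation: [[-0.922, 0.387, -0.0], [0.387, 0.922, -0.0], [0.0, -0.001, -1.0]]
wrist_force: [-2.1, -1.4, -0.6]
gripper_width: 48.6
clock: 7.4
tcp_pos: [531.5, 74.1, 129.4]
orientation: [[-0.922, 0.387, -0.001], [0.387, 0.922, -0.0], [0.001, -0.001, -1.0]]
wrist_force: [-2.3, -3.0, -0.9]
gripper_width: 48.4
```

```bash
python3 -m crank '[[[0.2,-0.4,1],0],[[0,0,0],0]]'
python3 -m crank '[[[0,0,1],0],[[0,0,0],0]]'
python3 - <<'E'
from h import *
p,d,s=snap('wrist','w6'); print(s['tcp_pos'],s['wrist_force'],s['torque'])
p,W=world('wrist','w6'); z=np.load('pics/w6.npz'); T=(W-z['t'])@z['R']
t=T[270:340,250:310].reshape(-1,3); print(np.nanmedian(t,0), np.nanmedian(W[270:340,250:310].reshape(-1,3),0))
E
```

```text
clock: 7.6
tcp_pos: [531.3, 74.0, 128.5]
orientation: [[-0.922, 0.387, -0.0], [0.387, 0.922, 0.0], [0.0, 0.0, -1.0]]
wrist_force: [-2.3, -1.5, -1.7]
gripper_width: 48.4
clock: 7.8
tcp_pos: [531.3, 74.0, 127.6]
orientation: [[-0.922, 0.387, -0.0], [0.387, 0.922, -0.0], [0.0, -0.0, -1.0]]
wrist_force: [-1.4, -0.8, -0.1]
gripper_width: 48.7
[531.3153845   73.98639989 127.59445093] [-1.43100689 -0.79880074 -0.05396593] [-0.30687281  0.31654192 -0.02947772]
[  7.41781908   0.2705199  -34.78252324] [524.60304175  76.93753861 162.38021297]
```

View pics/w6.png

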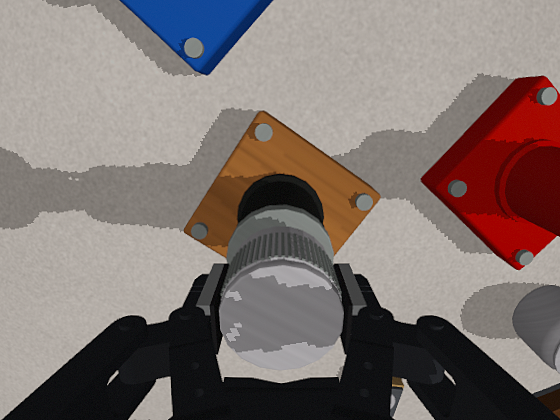

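```bash
python3 -m crank '[[[0,0,1],0],[[0,0,0],0]]'
python3 -m crank '[[[0,0,1],0],[[0,0,0],0]]'
python3 -m crank '[[[0,0,1],0],[[0,0,0],0]]'
```

```text
clock: 8.05
tcp_pos: [531.3, 73.9, 126.7]
orientation: [[-0.922, 0.387, -0.0], [0.387, 0.922, -0.0], [0.0, -0.0, -1.0]]
wrist_force: [-2.4, -2.1, -0.1]
gripper_width: 48.4
clock: 8.25
tcp_pos: [531.4, 73.9, 126.3]
orientation: [[-0.922, 0.387, -0.0], [0.387, 0.922, -0.0], [0.0, -0.0, -1.0]]
wrist_force: [-5.0, -2.4, 2.6]
gripper_width: 48.1
clock: 8.45
tcp_pos: [531.4, 73.9, 125.5]
orientation: [[-0.922, 0.387, -0.0], [0.387, 0.922, -0.0], [0.0, -0.0, -1.0]]
wrist_force: [-4.3, -1.7, 3.7]
gripper_width: 48.0
```

```bash
python3 -m crank '[[[0.4,-0.3,1],0],[[0,0,0],0]]'
python3 -m crank '[[[0,0,1],0],[[0,0,0],0]]'
python3 -c "
from rig import arm;s=arm.get_state();print(s['tcp_pos'],s['wrist_force'],s['torque'])"
```

```text
clock: 8.65
tcp_pos: [531.4, 73.9, 124.8]
orientation: [[-0.922, 0.387, 0.001], [0.387, 0.922, 0.0], [-0.001, 0.001, -1.0]]
wrist_force: [-5.1, -1.2, 4.9]
gripper_width: 48.5
clock: 8.85
tcp_pos: [531.4, 73.9, 123.7]
orientation: [[-0.922, 0.387, 0.001], [0.387, 0.922, 0.0], [-0.001, 0.0, -1.0]]
wrist_force: [-4.7, -0.6, 5.5]
gripper_width: 48.4
[531.43416412  73.91287397 123.70216997] [-4.65103251 -0.57762939  5.48752416] [-0.33500498  0.67549076 -0.10167352]
```

```bash
cat > c.py <<'E'
from h import *
import sys
f=sys.argv[1]
p,d,s=snap('wrist',f); print(s['clock'],s['tcp_pos'].round(2),s['wrist_force'].round(1),s['torque'].round(2))
p,W=world('wrist',f); z=np.load(f'pics/{f}.npz'); T=(W-z['t'])@z['R']
t=T[275:345,245:315]; A=np.c_[t.reshape(-1,3)[:,:2],np.ones(t.shape[0]*t.shape[1])]
m=~np.isnan(A[:,0]); print('cap top in tool: a,b tilt, z', np.linalg.lstsq(A[m],t.reshape(-1,3)[m,2],rcond=None)[0].round(4))
m=(W[200:270,225:340,2]>100)&(W[200:270,225:340,2]<119); w=W[200:270,225:340][m]; print('seat z',len(w),np.median(w[:,2]) if len(w) else None)
E
python3 c.py w7; python3 -c "
from h import *
for f in('w3','w4','w5','w6'):
    p,W=world('wrist',f); z=np.load(f'pics/{f}.npz'); T=(W-z['t'])@z['R']
    t=T[275:345,245:315].reshape(-1,3); A=np.c_[t[:,:2],np.ones(len(t))]; print(f,np.linalg.lstsq(A,t[:,2],rcond=None)[0].round(4))
"
```

```text
8.85 [531.43  73.91 123.7 ] [-4.7 -0.6  5.5] [-0.34  0.68 -0.1 ]
cap top in tool: a,b tilt, z [-2.10000e-03 -9.00000e-04 -3.48073e+01]
seat z 2213 111.079541639811
 ** On entry to DLASCL parameter number  4 had an illegal value
 ** On entry to DLASCL parameter number  4 had an illegal valueTraceback (most recent call last):
  File "<string>", line 5, in <module>
    t=T[275:345,245:315].reshape(-1,3); A=np.c_[t[:,:2],np.ones(len(t))]; print(f,np.linalg.lstsq(A,t[:,2],rcond=None)[0].round(4))
                                                                                  ~~~~~~~~~~~~~~~^^^^^^^^^^^^^^^^^^^^^
    x, resids, rank, s = _umath_linalg.lstsq(a, b, rcond,
                         ~~~~~~~~~~~~~~~~~~~^^^^^^^^^^^^^
                                             signature=signature)
                                             ^^^^^^^^^^^^^^^^^^^^
    raise LinAlgError("SVD did not converge in Linear Least Squares")
numpy.linalg.LinAlgError: SVD did not converge in Linear Least Squares
```

View pics/w7.png

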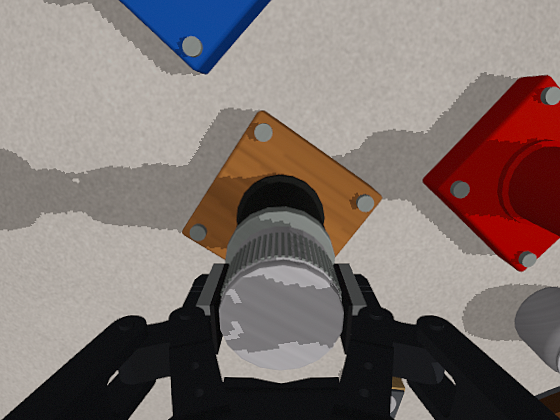

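```bash
python3 -m crank '[[[0.6,-0.2,0],0],[[0,0,0],0]]'
python3 -c "
from rig import arm;s=arm.get_state();print(s['tcp_pos'],s['wrist_force'],s['torque'])"
python3 -m crank '[[[0,0,0],0.03],[[0,0,0],0]]'
python3 -c "
from rig import arm;s=arm.get_state();print(s['tcp_pos'],s['wrist_force'],s['torque'])"
```

```text
clock: 9.1
tcp_pos: [531.4, 73.9, 123.7]
orientation: [[-0.922, 0.387, 0.003], [0.387, 0.922, 0.0], [-0.003, 0.001, -1.0]]
wrist_force: [-0.6, -0.7, 4.6]
gripper_width: 48.3
[531.40771201  73.92622862 123.70980851] [-0.59861743 -0.65788962  4.58357619] [-0.29750782  0.21937099 -0.06351715]
clock: 9.3
tcp_pos: [531.4, 74.0, 123.4]
orientation: [[-0.91, 0.415, 0.003], [0.415, 0.91, 0.0], [-0.003, 0.001, -1.0]]
wrist_force: [0.4, -1.6, 2.8]
gripper_width: 48.1
[531.41939982  73.98165937 123.43981215] [ 0.44798479 -1.5885309   2.8074618 ] [-0.23157399 -0.0928747   0.0337277 ]
```

```bash
python3 -m crank '[[[0,0,1],0],[[0,0,1],0],[[0,0,1],0],[[0,0,0],0]]'
python3 -c "
from rig import arm;s=arm.get_state();print(s['wrist_force'],s['torque'])"
python3 -m crank '[[[0,0,1],0],[[0,0,1],0],[[0,0,1],0],[[0,0,0],0]]'
python3 c.py w8
```

```text
clock: 9.7
tcp_pos: [531.3, 74.0, 120.3]
orientation: [[-0.91, 0.415, 0.003], [0.415, 0.91, 0.0], [-0.002, 0.001, -1.0]]
wrist_force: [5.1, -0.7, 4.6]
gripper_width: 48.7
[ 5.07647328 -0.72697875  4.60006576] [-0.03238975 -0.62074541 -0.00280678]
clock: 10.1
tcp_pos: [531.2, 74.0, 117.4]
orientation: [[-0.91, 0.415, 0.002], [0.415, 0.91, 0.0], [-0.002, 0.001, -1.0]]
wrist_force: [4.7, 0.5, 4.8]
gripper_width: 48.5
10.1 [531.17  74.   117.36] [4.7 0.5 4.8] [-0.01 -0.6  -0.04]
cap top in tool: a,b tilt, z [-1.0000e-03 -6.0000e-04 -3.4824e+01]
seat z 2260 111.16749544613633
```

```bash
python3 -m crank '[[[-0.4,0.2,0.7],0],[[0,0,0],0]]'
python3 -m crank '[[[0,0,0.7],0],[[0,0,0],0]]'
python3 -m crank '[[[0,0,0.7],0],[[0,0,0],0]]'
python3 -m crank '[[[0,0,0.7],0],[[0,0,0],0]]'
```

```text
clock: 10.35
tcp_pos: [531.2, 74.0, 116.6]
orientation: [[-0.91, 0.415, 0.001], [0.415, 0.91, 0.0], [-0.001, 0.0, -1.0]]
wrist_force: [3.2, -0.9, 5.8]
gripper_width: 48.5
clock: 10.55
tcp_pos: [531.2, 74.0, 116.5]
orientation: [[-0.91, 0.415, 0.001], [0.415, 0.91, 0.0], [-0.001, 0.0, -1.0]]
wrist_force: [0.4, 0.0, 9.6]
gripper_width: 48.5
clock: 10.75
tcp_pos: [531.1, 74.0, 116.5]
orientation: [[-0.91, 0.415, 0.0], [0.415, 0.91, -0.0], [-0.0, 0.0, -1.0]]
wrist_force: [-1.5, -1.4, 12.8]
gripper_width: 48.7
clock: 10.95
tcp_pos: [531.2, 74.0, 116.5]
orientation: [[-0.91, 0.415, 0.0], [0.415, 0.91, -0.0], [-0.0, 0.0, -1.0]]
wrist_force: [-3.9, -0.6, 16.3]
gripper_width: 48.4
```

```bash
python3 -m crank '[[[0,0,0.6],0],[[0,0,0],0],[[0,0,0],0]]'; python3 c.py w9; python3 -c "
from h import *
snap('scene','s9');p,W=world('scene','s9')
q,V=world('scene','scene0')
for n,(u,v) in dict(a=(197,240),b=(254,306),tin=(313,347),knife=(232,131)).items(): print(n,np.nanmedian((W-V)[v-4:v+5,u-4:u+5].reshape(-1,3),0).round(1), np.abs(p[v-15:v+15,u-15:u+15].astype(int)-q[v-15:v+15,u-15:u+15]).mean())
cv2.imwrite('pics/s9c.png',cv2.resize(p[150:300,230:430],None,fx=4,fy=4))"
```

```text
clock: 11.25
tcp_pos: [531.2, 74.0, 116.5]
orientation: [[-0.91, 0.415, 0.0], [0.415, 0.91, -0.0], [-0.0, -0.0, -1.0]]
wrist_force: [-5.1, -1.1, 18.3]
gripper_width: 48.4
11.25 [531.18  74.02 116.47] [-5.1 -1.1 18.3] [-0.15  0.77 -0.01]
cap top in tool: a,b tilt, z [-2.20000e-03 -2.80000e-03 -3.48543e+01]
seat z 2257 111.21075074703299
a [0.3 0.5 0.7] 6.082962962962963
b [-0.1 -0.1 -0.3] 6.242592592592593
tin [0.2 0.2 0.6] 6.385555555555555
knife [-0.  -0.1 -0.1] 5.334074074074074
```

View pics/s9c.png

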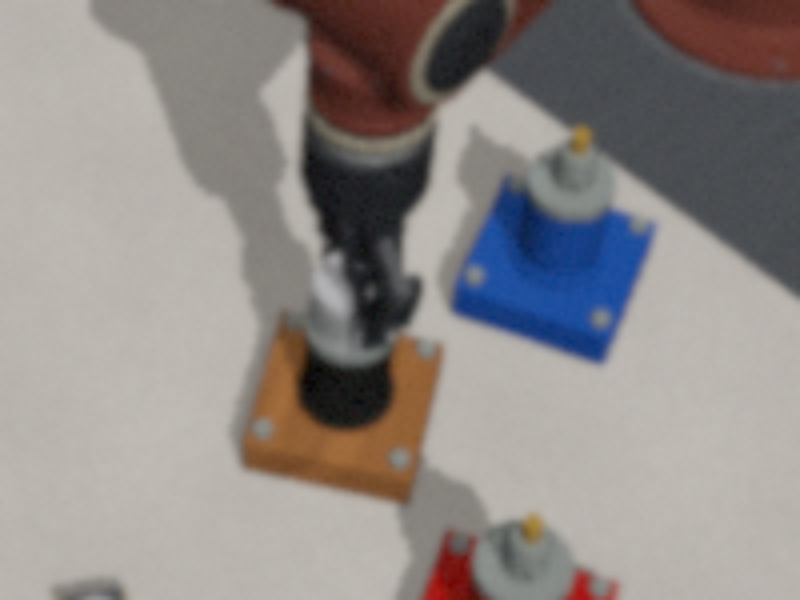

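View pics/w9.png

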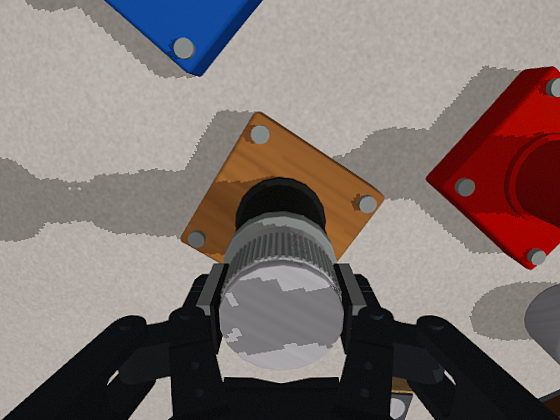

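```bash
python3 -c "
from rig import arm;s=arm.get_state();print(s['clock'],s['tcp_pos'],s['wrist_force'],s['gripper_width'],abs(s['joint_vel']).max());print(arm.sign_off())"
```

```text
11.35 [531.20052917  73.96685534 116.48421685] [-4.98410161 -0.9077513  18.83729762] 48.383961706027065 0.0024971750124870625
the job is handed in; nothing more can be done
None
```

The bearing cap is home on the black roller's end face. The arm is still holding it there, pressing down with about 19 N at a set grip of 80 N, so you can put in the locking screw. I handed the job in at 11.35 s.

- **Turning:** No search was needed. The keyways happened to be close enough to the pins that the cap slid down past them. I turned it about 1.7° to relieve side load before pushing against the spring.
- **Flush on the face:** The cap stopped hard at the expected height (TCP z 116.5 mm). The upward force then rose from about 6 N to 18 N with no further travel. The wrist camera puts the cap's top 40.1 mm above the end face (40 mm is flush), with no measurable tilt and no slip in the grip.
- **Other objects:** The scene camera shows the printing blocks, tin and knife within 0.7 mm of where they started, which is within noise. The arm did not touch the red and blue look-alikes.
- **Remaining side load:** About 5 N of sideways force is still on the wrist. I left it, as it is small beside the push.
- **Camera disagreement:** The cameras disagreed by 2–4 mm on the first positions, so I used the wrist camera's relative measurements for the fit.

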